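# Make up two kits to three furniture feet each

## Task

Each of the two plywood frames on the bench must hold exactly three of the dark round furniture feet: count what is already there and slide in as many of the loose feet as each frame still needs, until they are fully inside. Keep every foot flat on the bench (push it, do not lift it or tip it up), leave the feet already in a frame in that frame, leave the one spare foot where it lies, and do not disturb the other things.

Things in the scene. Friction and masses are not known exactly. Their poses are not given: they have to be found in the camera images.
- frame_a: three-sided plywood frame fixed to the bench, no floor, no front; strips 12 mm thick, 24 mm high; inside 160 wide (y) x 140 mm deep (x). Origin on the bench at the centre of the inside; +x points from the open mouth (x = -70 mm, facing the robot) to the back strip (inner face +70 mm); side strips' inner faces at y = +-80 mm. May be the left or right frame. Two feet lie in it at the start.
- frame_b: three-sided plywood frame fixed to the bench, no floor, no front; strips 12 mm thick, 24 mm high; inside 160 wide (y) x 140 mm deep (x). Origin on the bench at the centre of the inside; +x points from the open mouth (x = -70 mm, facing the robot) to the back strip (inner face +70 mm); side strips' inner faces at y = +-80 mm. May be the left or right frame. One foot lies in it at the start.
- foot1: turned furniture foot of dark wood, a flat disc 56 mm across and 22 mm high with a small steel insert in the top, about 45 g; one of seven alike; origin at the centre of its underside (z = 0 on the bench). Lies in frame_a at the back at the start.
- foot2: turned furniture foot of dark wood, a flat disc 56 mm across and 22 mm high with a small steel insert in the top, about 45 g; one of seven alike; origin at the centre of its underside (z = 0 on the bench). Lies in frame_a at the back at the start.
- foot3: turned furniture foot of dark wood, a flat disc 56 mm across and 22 mm high with a small steel insert in the top, about 45 g; one of seven alike; origin at the centre of its underside (z = 0 on the bench). Lies in frame_b at the back at the start.
- foot4: turned furniture foot of dark wood, a flat disc 56 mm across and 22 mm high with a small steel insert in the top, about 45 g; one of seven alike; origin at the centre of its underside (z = 0 on the bench). Lies on the bench between the robot and the frames at the start.
- foot5: turned furniture foot of dark wood, a flat disc 56 mm across and 22 mm high with a small steel insert in the top, about 45 g; one of seven alike; origin at the centre of its underside (z = 0 on the bench). Lies on the bench between the robot and the frames at the start.
- foot6: turned furniture foot of dark wood, a flat disc 56 mm across and 22 mm high with a small steel insert in the top, about 45 g; one of seven alike; origin at the centre of its underside (z = 0 on the bench). Lies on the bench between the robot and the frames at the start.
- foot7: turned furniture foot of dark wood, a flat disc 56 mm across and 22 mm high with a small steel insert in the top, about 45 g; one of seven alike; origin at the centre of its underside (z = 0 on the bench). Lies on the bench between the robot and the frames at the start.
- masking_tape: bystander: large roll of tan masking tape, 100 mm across, 36 mm high, lying to the left of the work; origin at the centre of its underside
- sanding_block: bystander: sanding block, 69 x 124 x 30 mm, right of the work; origin at the centre of its underside
- battery_pack: bystander: black tool battery, 77 x 114 x 58 mm, right of the frames; origin at the centre of its underside
There are look-alikes about, which are no part of the job. What is shaped like the foot4 but orange is not meant. What is shaped like the foot5 but blue is not meant.

How it is judged:
At the end, for the whole second after the job is handed in: frame_a holds foot1, foot2 and one more foot, frame_b foot3 and two more; each centre is between the side strips at own x of -47 to +70 mm (inside the mouth to about 4 mm). The last foot is within 40 mm of its start. All feet lie flat (origin below 12 mm) at rest (x of foot1 in the frame of frame_a between -0.047 and 0.07 m and y of foot1 in the frame of frame_a between -0.08 and 0.08 m and x of foot2 in the frame of frame_a between -0.047 and 0.07 m and y of foot2 in the frame of frame_a between -0.08 and 0.08 m and x of foot3 in the frame of frame_b between -0.047 and 0.07 m and y of foot3 in the frame of frame_b between -0.08 and 0.08 m and (((x of foot4 in the frame of frame_a between -0.047 and 0.07 m and y of foot4 in the frame of frame_a between -0.08 and 0.08 m) and (x of foot6 in the frame of frame_b between -0.047 and 0.07 m and y of foot6 in the frame of frame_b between -0.08 and 0.08 m) and (x of foot7 in the frame of frame_b between -0.047 and 0.07 m and y of foot7 in the frame of frame_b between -0.08 and 0.08 m) and distance of foot5 from where it was at the start of the episode below 0.04 m) or ((x of foot4 in the frame of frame_a between -0.047 and 0.07 m and y of foot4 in the frame of frame_a between -0.08 and 0.08 m) and (x of foot5 in the frame of frame_b between -0.047 and 0.07 m and y of foot5 in the frame of frame_b between -0.08 and 0.08 m) and (x of foot7 in the frame of frame_b between -0.047 and 0.07 m and y of foot7 in the frame of frame_b between -0.08 and 0.08 m) and distance of foot6 from where it was at the start of the episode below 0.04 m) or ((x of foot4 in the frame of frame_a between -0.047 and 0.07 m and y of foot4 in the frame of frame_a between -0.08 and 0.08 m) and (x of foot5 in the frame of frame_b between -0.047 and 0.07 m and y of foot5 in the frame of frame_b between -0.08 and 0.08 m) and (x of foot6 in the frame of frame_b between -0.047 and 0.07 m and y of foot6 in the frame of frame_b between -0.08 and 0.08 m) and distance of foot7 from where it was at the start of the episode below 0.04 m) or ((x of foot5 in the frame of frame_a between -0.047 and 0.07 m and y of foot5 in the frame of frame_a between -0.08 and 0.08 m) and (x of foot6 in the frame of frame_b between -0.047 and 0.07 m and y of foot6 in the frame of frame_b between -0.08 and 0.08 m) and (x of foot7 in the frame of frame_b between -0.047 and 0.07 m and y of foot7 in the frame of frame_b between -0.08 and 0.08 m) and distance of foot4 from where it was at the start of the episode below 0.04 m) or ((x of foot5 in the frame of frame_a between -0.047 and 0.07 m and y of foot5 in the frame of frame_a between -0.08 and 0.08 m) and (x of foot4 in the frame of frame_b between -0.047 and 0.07 m and y of foot4 in the frame of frame_b between -0.08 and 0.08 m) and (x of foot7 in the frame of frame_b between -0.047 and 0.07 m and y of foot7 in the frame of frame_b between -0.08 and 0.08 m) and distance of foot6 from where it was at the start of the episode below 0.04 m) or ((x of foot5 in the frame of frame_a between -0.047 and 0.07 m and y of foot5 in the frame of frame_a between -0.08 and 0.08 m) and (x of foot4 in the frame of frame_b between -0.047 and 0.07 m and y of foot4 in the frame of frame_b between -0.08 and 0.08 m) and (x of foot6 in the frame of frame_b between -0.047 and 0.07 m and y of foot6 in the frame of frame_b between -0.08 and 0.08 m) and distance of foot7 from where it was at the start of the episode below 0.04 m) or ((x of foot6 in the frame of frame_a between -0.047 and 0.07 m and y of foot6 in the frame of frame_a between -0.08 and 0.08 m) and (x of foot5 in the frame of frame_b between -0.047 and 0.07 m and y of foot5 in the frame of frame_b between -0.08 and 0.08 m) and (x of foot7 in the frame of frame_b between -0.047 and 0.07 m and y of foot7 in the frame of frame_b between -0.08 and 0.08 m) and distance of foot4 from where it was at the start of the episode below 0.04 m) or ((x of foot6 in the frame of frame_a between -0.047 and 0.07 m and y of foot6 in the frame of frame_a between -0.08 and 0.08 m) and (x of foot4 in the frame of frame_b between -0.047 and 0.07 m and y of foot4 in the frame of frame_b between -0.08 and 0.08 m) and (x of foot7 in the frame of frame_b between -0.047 and 0.07 m and y of foot7 in the frame of frame_b between -0.08 and 0.08 m) and distance of foot5 from where it was at the start of the episode below 0.04 m) or ((x of foot6 in the frame of frame_a between -0.047 and 0.07 m and y of foot6 in the frame of frame_a between -0.08 and 0.08 m) and (x of foot4 in the frame of frame_b between -0.047 and 0.07 m and y of foot4 in the frame of frame_b between -0.08 and 0.08 m) and (x of foot5 in the frame of frame_b between -0.047 and 0.07 m and y of foot5 in the frame of frame_b between -0.08 and 0.08 m) and distance of foot7 from where it was at the start of the episode below 0.04 m) or ((x of foot7 in the frame of frame_a between -0.047 and 0.07 m and y of foot7 in the frame of frame_a between -0.08 and 0.08 m) and (x of foot5 in the frame of frame_b between -0.047 and 0.07 m and y of foot5 in the frame of frame_b between -0.08 and 0.08 m) and (x of foot6 in the frame of frame_b between -0.047 and 0.07 m and y of foot6 in the frame of frame_b between -0.08 and 0.08 m) and distance of foot4 from where it was at the start of the episode below 0.04 m) or ((x of foot7 in the frame of frame_a between -0.047 and 0.07 m and y of foot7 in the frame of frame_a between -0.08 and 0.08 m) and (x of foot4 in the frame of frame_b between -0.047 and 0.07 m and y of foot4 in the frame of frame_b between -0.08 and 0.08 m) and (x of foot6 in the frame of frame_b between -0.047 and 0.07 m and y of foot6 in the frame of frame_b between -0.08 and 0.08 m) and distance of foot5 from where it was at the start of the episode below 0.04 m) or ((x of foot7 in the frame of frame_a between -0.047 and 0.07 m and y of foot7 in the frame of frame_a between -0.08 and 0.08 m) and (x of foot4 in the frame of frame_b between -0.047 and 0.07 m and y of foot4 in the frame of frame_b between -0.08 and 0.08 m) and (x of foot5 in the frame of frame_b between -0.047 and 0.07 m and y of foot5 in the frame of frame_b between -0.08 and 0.08 m) and distance of foot6 from where it was at the start of the episode below 0.04 m)) and linear speed of each of foot1, foot2, foot3, foot4, foot5, foot6, foot7 below 0.02 m/s and height (world z) of each of foot1, foot2, foot3, foot4, foot5, foot6, foot7 below 0.012 m); the robot touches nothing.
It fails at once if a foot is lifted off the bench (origin above 15 mm) or tipped by more than about 35 degrees (height (world z) of any of foot1, foot2, foot3, foot4, foot5, foot6, foot7 above 0.015 m or angle between any of foot1, foot2, foot3, foot4, foot5, foot6, foot7's own z axis and vertical above 0.6 rad).
It fails at once if a bystander (masking tape, sanding block, battery pack) is moved by more than 20 mm (distance of any of masking_tape, sanding_block, battery_pack from where it was at the start of the episode above 0.02 m).
It also fails if it takes over 54 s, if anything falls off the work surface, if the arm or the gripper's body presses on something with over 40 N, if the wrist force passes 120 N, or if a joint passes its speed limit or range.

## Robot

A 7-joint arm with a two-finger parallel gripper is mounted at the origin on a cart in front of the work surface, level with it; the furniture and walls round the work are solid. World frame = base frame: x ahead of the robot, y to its left, z up, the work surface at z = 0. Lengths are in m, angles in rad, forces in N, time in s.
With the tool pointing down it reaches from about 0.4 to 0.875 m from the base axis. Payload 19.3 kg.
Tool frame: the origin (TCP) lies on the centre line of the jaws, within the pads' length; the fingertips stand 14 mm ahead of it and the grasp point (between the pads) lies 5 mm behind it; z points along the fingers, y is the line along which they close (so a half turn about z gives the same grasp; the last joint's range is limited). The gripper opens to 85 mm and grips with 20 to 120 N. Pads are 22 mm wide; open, the fingers measure 114 mm over their backs; the gripper's body (76 mm by 85 mm) begins 54 mm behind the grasp point. The pads swing forward as they close: fully open they stand 13 mm farther back than shut.
Start: joints at [-1.305, 0.521, -0.036, 1.599, 0.021, 1.021, -0.113], TCP at [0.206, 0.59, 0.245] pointing down, gripper open.
Joint ranges: [-2.91, 2.91], [-0.3, 2.13], [-1.5, 1.42], [0.17, 2.43], [-1.26, 4.41], [0.16, 1.93], [-2.52, 2.52]. Speed limits (rad/s): [1.89, 1.89, 2.39, 2.39, 3.01, 3.01, 3.01].

## Interface

Orientations are given as [roll, pitch, yaw] about the fixed x, y, z axes, in that order (R = Rz(yaw) Ry(pitch) Rx(roll)).
In Python, from workcell import bot, grab_frame, regions_of gives the robot as it stands. The module is installed in compiled form; this text tells all that it offers.
- The arm moves only by the tool play_rows, never from a script. Its argument "plan" is a list of rows, each a list of 3 entries, a list of its own where there are three numbers: the shift along the tool's x, y, z in units of 2.5 cm (1.0 is 2.5 cm), then the turn, a rotation vector about the tool's x, y, z in units of 0.15 rad (1.0 is 0.15 rad), then the closure, from -1 (fully open) to 1 (shut). In form: [[[tx, ty, tz], [rx, ry, rz], jaw], ...]. A call has 1 to 20 rows; each row shifts and turns the commanded pose from where the row before left it, along the tool's axes as they then stand; what a row does not reach is not made up. A row lasts 1/8 s, in which the tool goes at most 62.5 mm and 10.7 degrees, less where a joint would pass 70% of its speed; a pose out of reach is approached as far as the arm can. A call with a number of a shift or a turn outside -1 to 1 is refused whole. A call with a gripper value outside its range is refused whole. The fingers move at their own pace and stop on an object; "newtons" is the grip in N (left out, the last holds). Time passes only in rows, so rows that do not move let the fingers close. It gives the time, the measured TCP pose, the force, the opening and the grip force at its end, in the units of the state.
- bot.observe(): the state, without advancing time (a new reading comes with each control period).
- grab_frame(name): name is "scene" or "top" or "wrist"; returns a dict with "pixels" (420x560x3 uint8, red, green, blue), "depth" (420x560 float32, m along the optical axis (not along the pixel's ray), 0 where there is no reading), "camera_matrix" (3x3 intrinsics, pixels), "distortion" ([k1, k2, p1, p2, k3] as OpenCV has them; the pictures are not rectified), "R" (3x3) and "t" (3): a world point X has camera coordinates R X + t. Camera axes: x right, y down, z forward; pixel columns grow to the right and rows downward; lengths in m; the calibration is good to about 2 mm. A picture is of the moment at which its call begins.
- bot.job_done(): hands the job in; it is judged then, once.
Trained networks look in the newest picture that a camera, given by its name, has taken for a name from the list of things; names that differ only in an ending like _2 or _b are one class to them, and where a whole thing is asked for, a point or a joint stands for the part that bears it (a point fixed in the world has none). Each returns a list of dicts, best first, with "p" (0 to 1); they miss things now and then, are a little off and sometimes report something else, mostly with a low value. They report only what shows in the picture. A call takes as long as a camera call. They do not tell look-alikes from the thing itself.
- regions_of(thing, camera): "mask" (420x560 bool, what is visible of it) and "box" ([left, top, right, bottom] in pixels, round what is visible of it).
The state is a dict: "clock": time; "qpos": joint angles; "qd": joint speeds; "joint_efforts": joint torques, N m; "position": TCP position; "tool_rot": TCP orientation; "force": force on the tool from outside, world axes, zero at the start; "moment": the same for the moment, N m; "grip_width": finger opening in m; "finger_force": force on a finger pad.
Only numpy, scipy, OpenCV 4.12 (cv2) and the standard library are available. Lean on these libraries where they do the work, as an engineer would, in place of code of your own. Each camera call takes 0.05 s, during which the arm holds its last target. There are 200 camera calls.

## Working session

There is one attempt and no reset: what is moved stays moved. The work goes in short steps, Python scripts to look and compute and a tool call to move; the robot and the scene stay as the last step left them, time stands still between calls to the robot, and variables do not carry over. Pictures are saved under pics/ and viewed, at most 10 in all, crops included, and the job is handed in when it is done.

Besides the shell and the picture viewer there is one more tool, called after "Request:" as name(argument=value, ...) on one line, values as JSON. play_rows: Moves the arm, as the interface text tells. Its arguments: {"type":"object","properties":{"plan":{"type":"array"},"newtons":{"type":"number"}},"required":["plan"]}

```bash
mkdir -p pics
cat > h.py <<'E'
import numpy as np, cv2
from workcell import bot, grab_frame, regions_of
def world(f,uv,z=None):
    uv=np.array(uv,float).reshape(-1,1,2)
    n=cv2.undistortPoints(uv,f["camera_matrix"],f["distortion"]).reshape(-1,2)
    R,t=np.array(f["R"]),np.array(f["t"]); C=-R.T@t
    d=np.c_[n,np.ones(len(n))]@R
    return C+d*((z-C[2])/d[:,2])[:,None]
def save(f,n): cv2.imwrite(f"pics/{n}.png",f["pixels"][:,:,::-1])
E
python3 - <<'E'
from h import *
s=bot.observe(); print(s["clock"],s["position"],s["tool_rot"],s["force"],s["grip_width"])
f=grab_frame("top"); save(f,"top0")
for n,z in [("foot1",.022),("frame_a",.024),("masking_tape",.036),("sanding_block",.03),("battery_pack",.058)]:
    for r in regions_of(n,"top"):
        m=r["mask"]; ys,xs=np.nonzero(m); c=f["pixels"][m].mean(0).round()
        b=r["box"]; print(n,round(r["p"],2),b,world(f,[[xs.mean(),ys.mean()]],z).round(3)[0],c,m.sum())
g=grab_frame("scene"); save(g,"sc0")
E
```

```text
0.0 [0.20589137 0.589805   0.24475488] [-3.14053619e+00  1.10340070e-04  2.80579613e+00] [-0.19387014 -0.61342687 -0.39927157] 0.08549218303085827
foot1 0.87 [193.0, 238.3, 211.8, 256.7] [0.43  0.218 0.022] [95. 77. 66.] 301
foot1 0.79 [233.8, 132.9, 250.1, 153.1] [0.742 0.102 0.022] [91. 73. 62.] 303
foot1 0.71 [282.7, 240.4, 301.6, 258.9] [ 0.435 -0.054  0.022] [98. 80. 68.] 273
foot1 0.67 [247.3, 238.4, 265.2, 259.8] [0.431 0.059 0.022] [98. 80. 69.] 305
foot1 0.63 [295.0, 139.4, 314.8, 154.9] [ 0.744 -0.087  0.022] [91. 72. 61.] 276
foot1 0.57 [327.4, 257.6, 347.1, 274.9] [ 0.378 -0.184  0.022] [203. 115.  48.] 253
foot1 0.57 [340.9, 196.3, 356.2, 214.4] [ 0.565 -0.217  0.022] [ 73.  95. 159.] 298
foot1 0.52 [339.5, 227.6, 357.3, 246.7] [ 0.473 -0.211  0.022] [100.  82.  72.] 309
foot1 0.5 [321.9, 138.8, 335.1, 158.7] [ 0.738 -0.158  0.022] [90. 71. 59.] 242
frame_a 0.86 [290.4, 129.3, 350.3, 179.4] [ 0.741 -0.117  0.024] [157. 139. 106.] 742
masking_tape 0.79 [123.9, 189.1, 162.8, 228.6] [0.54  0.39  0.036] [117. 108.  90.] 704
sanding_block 0.69 [387.5, 205.1, 435.6, 241.2] [ 0.506 -0.405  0.03 ] [159. 133. 103.] 1052
sanding_block 0.39 [233.3, 136.2, 251.6, 151.1] [0.738 0.101 0.03 ] [90. 70. 59.] 269
battery_pack 0.9 [374.6, 158.5, 419.3, 196.7] [ 0.654 -0.351  0.058] [71. 69. 67.] 973
```

View pics/top0.png

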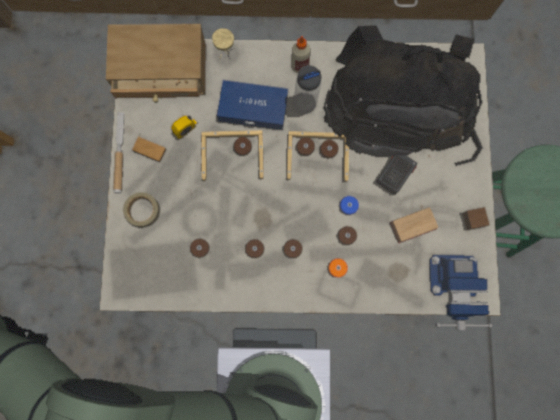

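The left frame (px 202–263, 131–180) holds one foot, so it is frame_b. The right frame (px 288–349) holds two, so it is frame_a. The loose dark feet are at px (200,248), (255,249), (292,249) and (347,236). The blue and orange discs are decoys. Next I need exact frame poses.

```bash
cat >> h.py <<'E'
def frames(f):
    hsv=cv2.cvtColor(f["pixels"],cv2.COLOR_RGB2HSV)
    m=((hsv[...,0]>10)&(hsv[...,0]<26)&(hsv[...,1]>85)&(hsv[...,2]>150)).astype(np.uint8)
    out=[]
    for x0,x1 in((198,268),(284,354)):
        k=np.zeros_like(m);k[126:186,x0:x1]=m[126:186,x0:x1]
        n,l,st,_=cv2.connectedComponentsWithStats(k); i=1+st[1:,4].argmax()
        ys,xs=np.nonzero(l==i); w=world(f,np.c_[xs,ys],.024)[:,:2]
        out.append((w,cv2.minAreaRect((w*1000).astype(np.float32))))
    return m,out
E
python3 - <<'E'
from h import *
f=grab_frame("top"); m,o=frames(f)
for w,r in o: print(len(w),r,cv2.boxPoints(r).round().tolist())
c=f["pixels"][120:280,185:365,::-1].copy(); d=c.copy(); d[m[120:280,185:365]>0]=(0,255,0)
cv2.imwrite("pics/c1.png",cv2.resize(np.hstack([c,d])[:75],None,fx=2.2,fy=2.2,interpolation=cv2.INTER_CUBIC))
E
```

```text
86 ((780.8388671875, 135.85723876953125), (9.447723388671875, 87.43975067138672), 1.0310087203979492) [[775.0, 179.0], [777.0, 92.0], [786.0, 92.0], [785.0, 180.0]]
86 ((780.6908569335938, -127.08930969238281), (6.310490608215332, 87.91010284423828), 0.9639652967453003) [[777.0, -83.0], [778.0, -171.0], [785.0, -171.0], [783.0, -83.0]]
```

View pics/c1.png

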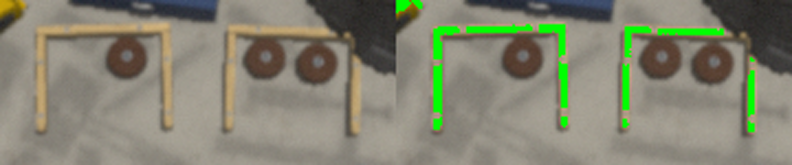

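View pics/sc0.png

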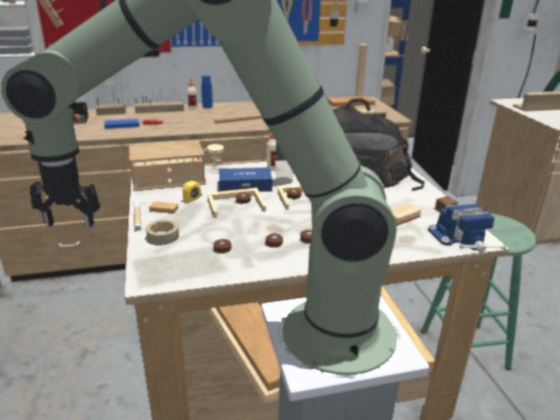

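Both frames show clearly in the crop. Their mouths are at px row about 179, and the right frame is turned by a few degrees.

Run:
```python
from h import *
f=grab_frame("top"); m,_=frames(f)
for x0,x1 in((198,268),(284,354)):
    k=np.zeros_like(m);k[128:184,x0:x1]=m[128:184,x0:x1]
    ys,xs=np.nonzero(k); w=world(f,np.c_[xs,ys],.024)[:,:2]*1000
    from scipy.optimize import minimize
    # fit U-shaped strip centreline
    def cost(p):
        c,s=np.cos(p[2]),np.sin(p[2]); q=(w-p[:2])@np.array([[c,-s],[s,c]])
        ds=np.hypot(np.abs(np.abs(q[:,1])-86),np.clip(-70-q[:,0],0,None)); db=np.hypot(np.abs(q[:,0]-76),np.clip(np.abs(q[:,1])-92,0,None))
        d=np.minimum(ds,db); return np.minimum(d,12).sum()+ 0
    b=min((minimize(cost,[705,y,a],method="Nelder-Mead",options=dict(maxiter=2000)) for y in(w[:,1].mean()-10,w[:,1].mean()+10) for a in(-.05,.05)),key=lambda r:r.fun)
    print(len(w),b.x.round(3),b.fun/len(w), w.min(0),w.max(0))
```

```text
439 [7.03806e+02 1.32238e+02 4.60000e-02] 2.629138201565862 [638.39267966  41.22958023] [787.15147053 224.59900847]
300 [ 7.05001e+02 -1.24244e+02 -1.90000e-02] 2.171162983959774 [ 642.17864449 -213.02882428] [785.99734471 -35.2912157 ]
```

Request:
play_rows(plan=[[[0,0,0.3],[0,0,-0.75],-1],[[0,0,0.3],[0,0,-0.75],-1],[[0,0,0.3],[0,0,-0.75],-1],[[-0.485,-0.93,0.3],[0,0,0],-1],[[-0.485,-0.93,0.3],[0,0,0],-1],[[-0.485,-0.93,0.3],[0,0,0],-1],[[-0.485,-0.93,0.3],[0,0,0],-1],[[-0.485,-0.93,0.3],[0,0,0],-1],[[-0.485,-0.93,0.3],[0,0,0],-1],[[-0.485,-0.93,0.3],[0,0,0],-1],[[-0.485,-0.93,0.3],[0,0,0],-1],[[-0.485,-0.93,0.3],[0,0,0],-1],[[-0.485,-0.93,0.3],[0,0,0],-1],[[-0.485,-0.93,0.3],[0,0,0],-1],[[-0.485,-0.93,0],[0,0,0],-1],[[-0.485,-0.93,0],[0,0,0],-1],[[-0.485,-0.93,0],[0,0,0],-1],[[0,0,0],[0,0,0],-1]])

```text
clock: 2.7
position: [0.3771, 0.2634, 0.1404]
tool_rot: [-3.141, 0.0, 3.14]
force: [-0.4, 0.9, 0.5]
grip_width: 0.0854
finger_force: 0.0
```

Run:
```python
from h import *
f=grab_frame("wrist"); save(f,"w1")
for r in regions_of("foot1","wrist"):
    ys,xs=np.nonzero(r["mask"]); w=world(f,np.c_[xs,ys],.022)[:,:2]
    print(r["p"],r["box"],cv2.minEnclosingCircle((w*1000).astype(np.float32)),w.mean(0))
```

```text
0.93 [37.6, 232.9, 103.3, 291.1] ((426.48541259765625, 66.78437805175781), 33.568485260009766) [0.42672693 0.06748322]
0.9 [204.9, 234.7, 261.5, 292.5] ((427.7309265136719, 223.62893676757812), 30.66814613342285) [0.42688058 0.22232674]
```

View pics/w1.png

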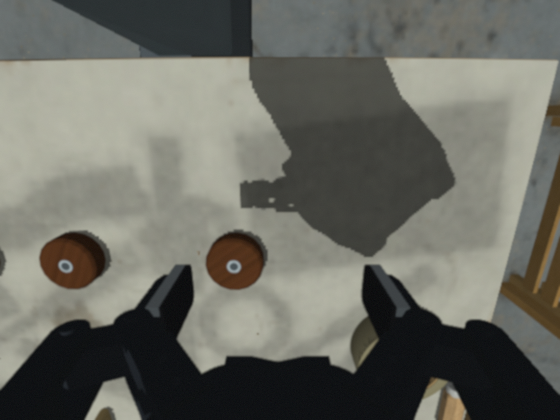

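The wrist picture shows two loose feet, at px (235,260) and (72,260). The first is at about (0.428, 0.220), which agrees with the top view.

Request:
play_rows(plan=[[[-0.42,-0.87,0],[0,0,0],-1],[[-0.42,-0.87,0],[0,0,0],-1],[[0,0,0],[0,0,0],-1],[[0,0,0.98],[0,0,0],-1],[[0,0,0.98],[0,0,0],-1],[[0,0,0.98],[0,0,0],-1],[[0,0,0.98],[0,0,0],-1],[[0,0,0.98],[0,0,0],-1],[[0,0,0],[0,0,0],-0.08],[[0,0,0],[0,0,0],-0.08],[[0,0,0],[0,0,0],-0.08],[[0,0,0],[0,0,0],-0.08]])

```text
clock: 4.3
position: [0.3976, 0.2216, 0.0184]
tool_rot: [3.141, 0.001, -3.14]
force: [-1.3, -0.0, -0.0]
grip_width: 0.0459
finger_force: 0.0
```

Request:
play_rows(plan=[[[-0.3,0,0],[0,0,0],-0.08],[[-0.4,0,0],[0,0,0],-0.08],[[-0.6,-0.24,0],[0,0,0],-0.08],[[-0.6,-0.24,0],[0,0,0],-0.08],[[-0.6,-0.24,0],[0,0,0],-0.08],[[-0.6,-0.24,0],[0,0,0],-0.08],[[-0.6,-0.24,0],[0,0,0],-0.08],[[-0.6,-0.24,0],[0,0,0],-0.08],[[-0.6,-0.24,0],[0,0,0],-0.08],[[-0.6,-0.24,0],[0,0,0],-0.08],[[-0.6,-0.24,0],[0,0,0],-0.08],[[-0.6,-0.24,0],[0,0,0],-0.08],[[-0.2,0,0],[0,0,0],-0.08],[[0,0,0],[0,0,0],-0.08]])

```text
clock: 6.05
position: [0.57, 0.1618, 0.0177]
tool_rot: [3.141, -0.0, -3.14]
force: [-0.6, -0.7, 0.5]
grip_width: 0.0459
finger_force: 0.0
```

```bash
cat >> h.py <<'E'
def feet(cam):
    f=grab_frame(cam)
    for r in regions_of("foot1",cam):
        ys,xs=np.nonzero(r["mask"]); w=world(f,[[xs.mean(),ys.mean()]],.022)[0,:2]
        print(round(r["p"],2),np.round(r["box"]),w.round(3),f["pixels"][r["mask"]].mean(0).round())
    return f
E
python3 -c "
from h import *
save(feet('wrist'),'w2'); feet('scene')"
```

```text
0.77 [ 0.  0. 98. 45.] [0.456 0.074] [72. 46. 28.]
0.73 [223. 269. 329. 362.] [0.587 0.161] [70. 48. 34.]
0.61 [228. 211. 240. 226.] [0.582 0.164] [89. 70. 60.]
0.5 [267. 233. 283. 248.] [0.417 0.067] [117.  92.  79.]
```

View pics/w2.png

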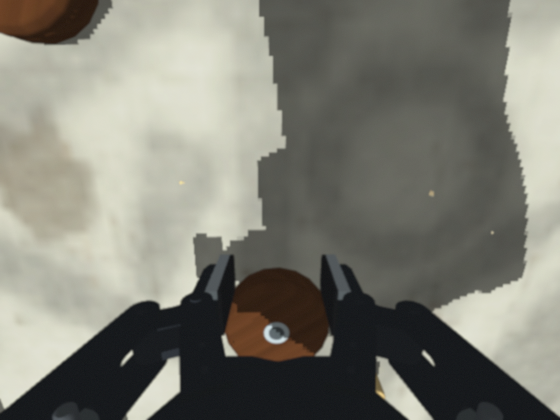

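The foot sits nested between the fingers, with its insert at px (277,332). Now I push it straight into frame_b, back off and rise.

Request:
play_rows(plan=[[[-0.4,0,0],[0,0,0],-0.08],[[-0.6,0,0],[0,0,0],-0.08],[[-0.6,0,0],[0,0,0],-0.08],[[-0.6,0,0],[0,0,0],-0.08],[[-0.6,0,0],[0,0,0],-0.08],[[-0.5,0,0],[0,0,0],-0.08],[[-0.4,0,0],[0,0,0],-0.08],[[-0.3,0,0],[0,0,0],-0.08],[[-0.1,0,0],[0,0,0],-0.08],[[0,0,0],[0,0,0],-0.08]])

```text
clock: 7.5
position: [0.6724, 0.1619, 0.0177]
tool_rot: [-3.142, -0.0, -3.14]
force: [-0.6, 1.0, -0.1]
grip_width: 0.0462
finger_force: 0.0
```

Request:
play_rows(plan=[[[0.6,0,0],[0,0,0],-0.08],[[1,0,0],[0,0,0],-0.08],[[1,0,-0.5],[0,0,0],-0.08],[[1,-0.3,-1],[0,0,0],-0.08],[[1,-0.5,-1],[0,0,0],-1],[[1,-0.5,-1],[0,0,0],-1],[[1,-0.5,0],[0,0,0],-1],[[1,-0.5,0],[0,0,0],-1],[[1,-0.5,0],[0,0,0],-1],[[1,-0.5,0],[0,0,0],-1],[[1,-0.3,0],[0,0,0],-1],[[0,0,0],[0,0,0],-1]])

```text
clock: 9.0
position: [0.4062, 0.0708, 0.1056]
tool_rot: [-3.141, -0.001, -3.14]
force: [0.6, 0.9, 0.3]
grip_width: 0.0855
finger_force: 0.0
```

```bash
python3 -c "
from h import *
print('w');save(feet('wrist'),'w3'); print('t');save(feet('top'),'t3')"
```

```text
w
0.89 [  0. 343.  26. 388.] [ 0.546 -0.183] [11. 41. 93.]
0.88 [232. 217. 299. 284.] [0.428 0.06 ] [77. 53. 36.]
0.78 [ 96. 216. 168. 286.] [ 0.428 -0.047] [79. 54. 36.]
t
0.85 [327. 258. 348. 278.] [ 0.378 -0.184] [201. 120.  56.]
0.81 [284. 239. 300. 259.] [ 0.433 -0.052] [99. 81. 69.]
0.79 [234. 135. 250. 154.] [0.74  0.103] [92. 71. 59.]
0.68 [340. 196. 358. 212.] [ 0.565 -0.217] [ 78. 100. 163.]
0.66 [320. 134. 336. 154.] [ 0.74  -0.159] [97. 78. 66.]
0.61 [214. 150. 232. 171.] [0.698 0.159] [97. 78. 66.]
0.6 [338. 227. 357. 247.] [ 0.473 -0.211] [104.  87.  76.]
0.49 [300. 139. 317. 156.] [ 0.744 -0.089] [95. 74. 62.]
```

View pics/t3.png

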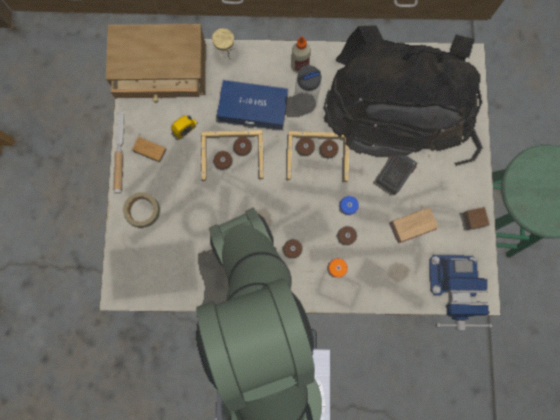

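The first foot is in frame_b at px (223,160), about (0.698, 0.160). The next one is at (0.430, 0.060).

Request:
play_rows(plan=[[[0.2,-0.44,0],[0,0,0],-1],[[0,0,0.5],[0,0,0],-1],[[0,0,0.75],[0,0,0],-1],[[0,0,0.75],[0,0,0],-1],[[0,0,0.75],[0,0,0],-1],[[0,0,0.75],[0,0,0],-1],[[0,0,0],[0,0,0],-0.08],[[0,0,0],[0,0,0],-0.08],[[0,0,0],[0,0,0],-0.08],[[0,0,0],[0,0,0],-0.08]])

```text
clock: 10.45
position: [0.4029, 0.0604, 0.0182]
tool_rot: [3.141, 0.001, -3.14]
force: [0.5, 0.5, 0.6]
grip_width: 0.0463
finger_force: 0.0
```

Request:
play_rows(plan=[[[-0.3,0,0],[0,0,0],-0.08],[[-0.4,0,0],[0,0,0],-0.08],[[-0.6,0.16,0],[0,0,0],-0.08],[[-0.6,0.16,0],[0,0,0],-0.08],[[-0.6,0.16,0],[0,0,0],-0.08],[[-0.6,0.16,0],[0,0,0],-0.08],[[-0.6,0.16,0],[0,0,0],-0.08],[[-0.6,0.16,0],[0,0,0],-0.08],[[-0.6,0.16,0],[0,0,0],-0.08],[[-0.6,0.16,0],[0,0,0],-0.08],[[-0.6,0.16,0],[0,0,0],-0.08],[[-0.6,0.16,0],[0,0,0],-0.08],[[0,0,0],[0,0,0],-0.08],[[0.4,0,0],[0,0,0],-0.08],[[0,0,0],[0,0,0],0.15],[[0,0,0],[0,0,0],0.15],[[0,0,0],[0,0,0],0.15]])

```text
clock: 12.58
position: [0.5601, 0.1006, 0.0179]
tool_rot: [-3.142, 0.0, -3.14]
force: [-0.2, -0.5, 0.6]
grip_width: 0.0363
finger_force: 0.0
```

Request:
play_rows(plan=[[[-0.4,0,0],[0,0,0],0.15],[[-0.5,0,0],[0,0,0],0.15],[[-0.5,0,0],[0,0,0],0.15],[[-0.5,0,0],[0,0,0],0.15],[[-0.5,0,0],[0,0,0],0.15],[[-0.4,0,0],[0,0,0],0.15],[[-0.3,0,0],[0,0,0],0.15],[[-0.2,0,0],[0,0,0],0.15],[[0,0,0],[0,0,0],0.15]])

```text
clock: 13.7
position: [0.6427, 0.1008, 0.0177]
tool_rot: [3.142, 0.0, -3.14]
force: [-1.1, 0.3, -0.0]
grip_width: 0.0361
finger_force: 0.0
```

Request:
play_rows(plan=[[[0.6,0,0],[0,0,0],0.15],[[1,0,0],[0,0,0],0.15],[[1,0,-0.5],[0,0,0],0.15],[[1,-0.7,-1],[0,0,0],0.15],[[1,-0.9,-1],[0,0,0],-1],[[1,-0.9,-1],[0,0,0],-1],[[1,-0.9,0],[0,0,0],-1],[[1,-0.9,0],[0,0,0],-1],[[1,-0.9,0],[0,0,0],-1],[[1,-0.9,0],[0,0,0],-1],[[0,0,0],[0,0,0],-1]])

```text
clock: 15.08
position: [0.401, -0.0535, 0.1055]
tool_rot: [-3.141, -0.001, 3.141]
force: [0.5, 1.1, -0.4]
grip_width: 0.0855
finger_force: 0.0
```

```bash
python3 -c "
from h import *
print('w');feet('wrist'); print('t');save(feet('top'),'t4')"
```

```text
w
0.93 [ 73. 159. 151. 230.] [ 0.376 -0.178] [199. 102.  12.]
0.67 [250. 222. 314. 291.] [ 0.429 -0.052] [75. 52. 35.]
0.61 [ 61. 266. 136. 330.] [ 0.465 -0.205] [73. 50. 34.]
0.6 [ 96. 378. 134. 404.] [ 0.574 -0.212] [ 34.  87. 177.]
t
0.81 [213. 150. 231. 170.] [0.698 0.158] [100.  80.  68.]
0.77 [234. 136. 251. 152.] [0.741 0.102] [94. 74. 62.]
0.7 [297. 137. 314. 155.] [ 0.744 -0.088] [97. 78. 66.]
0.66 [321. 138. 339. 157.] [ 0.737 -0.159] [96. 76. 64.]
0.61 [342. 198. 357. 210.] [ 0.565 -0.218] [ 73.  99. 170.]
0.59 [339. 229. 354. 247.] [ 0.473 -0.211] [102.  83.  72.]
0.59 [236. 158. 252. 178.] [0.675 0.1  ] [99. 79. 67.]
```

View pics/t4.png

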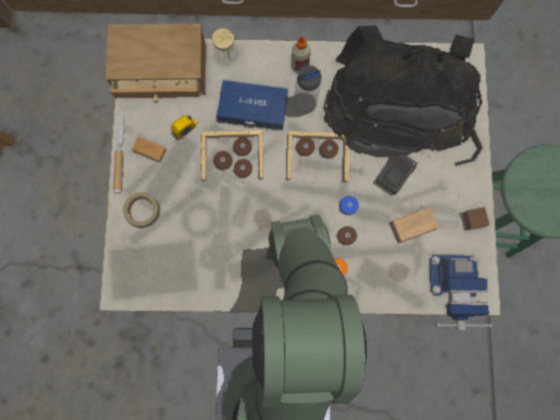

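Frame_b now holds three feet, at px (242,146), (222,160) and (243,168). The last one to move is at (0.431, -0.053), directly ahead of the tool.

Request:
play_rows(plan=[[[0,0,0.5],[0,0,0],-1],[[0,0,0.75],[0,0,0],-1],[[0,0,0.75],[0,0,0],-1],[[0,0,0.75],[0,0,0],-1],[[0,0,0.75],[0,0,0],-1],[[0,0,0],[0,0,0],-0.08],[[0,0,0],[0,0,0],-0.08],[[0,0,0],[0,0,0],-0.08],[[0,0,0],[0,0,0],-0.08]])

```text
clock: 16.4
position: [0.4031, -0.0521, 0.0182]
tool_rot: [-3.142, 0.001, -3.14]
force: [0.7, -0.0, 0.6]
grip_width: 0.0459
finger_force: 0.0
```

Request:
play_rows(plan=[[[-0.3,0,0],[0,0,0],-0.08],[[-0.4,0,0],[0,0,0],-0.08],[[-0.6,-0.27,0],[0,0,0],-0.08],[[-0.6,-0.27,0],[0,0,0],-0.08],[[-0.6,-0.27,0],[0,0,0],-0.08],[[-0.6,-0.27,0],[0,0,0],-0.08],[[-0.6,-0.27,0],[0,0,0],-0.08],[[-0.6,-0.27,0],[0,0,0],-0.08],[[-0.6,-0.27,0],[0,0,0],-0.08],[[-0.6,-0.27,0],[0,0,0],-0.08],[[-0.6,-0.27,0],[0,0,0],-0.08],[[-0.6,-0.27,0],[0,0,0],-0.08],[[-0.3,0,0],[0,0,0],-0.08],[[0,0,0],[0,0,0],-0.08]])

```text
clock: 18.15
position: [0.5782, -0.119, 0.0177]
tool_rot: [3.141, 0.0, -3.14]
force: [-0.4, 0.4, 0.4]
grip_width: 0.0462
finger_force: 0.0
```

Request:
play_rows(plan=[[[-0.4,0,0],[0,0,0],-0.08],[[-0.5,0,0],[0,0,0],-0.08],[[-0.5,0,0],[0,0,0],-0.08],[[-0.5,0,0],[0,0,0],-0.08],[[-0.5,0,0],[0,0,0],-0.08],[[-0.4,0,0],[0,0,0],-0.08],[[-0.3,0,0],[0,0,0],-0.08],[[-0.1,0,0],[0,0,0],-0.08],[[0,0,0],[0,0,0],-0.08]])

```text
clock: 19.27
position: [0.6578, -0.1192, 0.0177]
tool_rot: [-3.142, -0.0, -3.14]
force: [-0.6, 0.1, 0.8]
grip_width: 0.0461
finger_force: 0.0
```

Request:
play_rows(plan=[[[0.6,0,0],[0,0,0],-0.08],[[1,0,0],[0,0,0],-0.08],[[1,0,-0.5],[0,0,0],-0.08],[[1,0,-1],[0,0,0],-0.08],[[1,0.5,-1],[0,0,0],-0.08],[[1,0.5,-1],[0,0,0],-0.08],[[1,0.5,-0.5],[0,0,0],-0.08],[[1,0.5,0],[0,0,0],-0.08],[[0,0,0],[0,0,0],-0.08]])

```text
clock: 20.4
position: [0.4665, -0.069, 0.1183]
tool_rot: [-3.141, -0.0, -3.139]
force: [0.2, -0.1, -0.4]
grip_width: 0.046
finger_force: 0.0
```

```bash
python3 -c "
from h import *
save(feet('top'),'t5')"
```

```text
0.78 [341. 225. 354. 246.] [ 0.478 -0.218] [102.  83.  72.]
0.77 [215. 152. 233. 168.] [0.698 0.159] [98. 77. 65.]
0.75 [322. 136. 337. 161.] [ 0.737 -0.158] [97. 78. 65.]
0.75 [307. 158. 326. 175.] [ 0.685 -0.12 ] [101.  81.  69.]
0.63 [298. 139. 315. 156.] [ 0.742 -0.087] [96. 75. 63.]
0.62 [234. 137. 250. 151.] [0.742 0.101] [96. 74. 62.]
0.58 [235. 158. 253. 178.] [0.673 0.099] [101.  82.  70.]
0.49 [339. 197. 358. 212.] [ 0.564 -0.218] [ 71.  99. 171.]
```

View pics/t5.png

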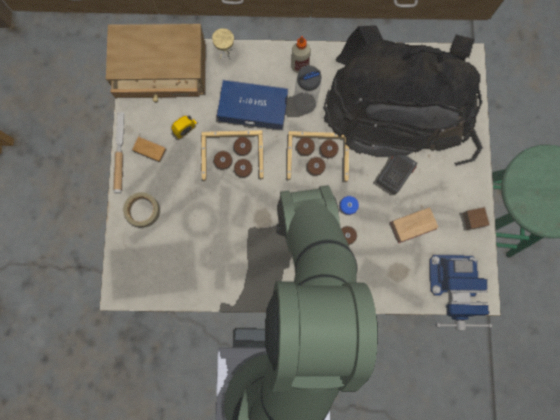

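Both frames hold three feet; the new one in frame_a is at px (316,166). The spare at px (347,236) is still in place, partly hidden by the arm.

```bash
python3 -c "
from workcell import bot
print(bot.job_done())"
```

```text
the job is handed in; nothing more can be done
None
```

The job is handed in, result not reported: each frame holds three feet (two pushed into frame_b, one into frame_a), the spare and the other things were left alone, and the arm was clear at about 20 s of the 54 s.

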